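# Transfer a vial series to the carrying rack and fit its cover

## Task

Move the four specimen vials from the wooden rack into the grey carrying rack without mixing up the series: begin at the wooden rack's red-strip end and move them one at a time, in turn, so that counted from the red strip each vial stands in the same place in the carrying rack as it had in the wooden one. Then lower the aluminium cover over the carrying rack's two pins until it lies flat on both post shoulders, and let go. Keep the vials upright throughout and leave the open petri dish of beetles undisturbed.

Things in the scene. Friction and masses are not known exactly. Their poses are not given: they have to be found in the camera images.
- black_vial (a point): loose specimen vial, clear with a black screw cap, 52 mm tall, 23 mm across; starts upright in one of the wooden rack's wells. This point lies on its axis half-way up (26 mm above its foot); z is up along its axis. The cap is its top 9 mm; it is taken from above by cap and neck.
- white_vial (a point): loose specimen vial, clear with a white screw cap, 50 mm tall, 23 mm across; starts upright in one of the wooden rack's wells. This point lies on its axis half-way up (25 mm above its foot); z is up along its axis. The cap is its top 9 mm; it is taken from above by cap and neck.
- green_vial (a point): loose specimen vial, clear with a green screw cap, 60 mm tall, 25 mm across; starts upright in one of the wooden rack's wells. This point lies on its axis half-way up (30 mm above its foot); z is up along its axis. The cap is its top 9 mm; it is taken from above by cap and neck.
- blue_vial (a point): loose specimen vial, clear with a blue screw cap, 52 mm tall, 23 mm across; starts upright in one of the wooden rack's wells. This point lies on its axis half-way up (26 mm above its foot); z is up along its axis. The cap is its top 9 mm; it is taken from above by cap and neck.
- wooden_rack: wooden vial rack on rubber feet, 56 x 194 x 34 mm, fixed; holds the vials at the start. Four wells in a row, centres at x = 0, y = -60, -20, +20, +60 mm, 30 mm wide, mouths flared; their floors 20 mm, the block's top 34 mm above the bench. Origin under its centre on the bench. Between the places of the two racks a fixed stack of boxes, 0.3 m high, juts out to x = 0.53 at y = 0.08: carry things past in front of it.
- carrying_rack: grey rack on rubber feet, 56 x 222 x 34 mm, fixed, empty at the start. Four wells in a row, centres at x = 0, y = -60, -20, +20, +60 mm, 30 mm wide, mouths flared; their floors 20 mm, the block's top 34 mm above the bench. Steel posts 16 mm thick at y = -98 and +98 mm end in flat shoulders 82 mm above the bench, each with a taper-tipped pin, 8 mm thick, rising to 97 mm. Origin under its centre on the bench.
- wood_red_strip: red index strip, 42 x 9 x 3 mm, fixed across one end of the wooden rack's top, 82 mm from the rack's centre along its +y or -y. Origin: middle of its underside. The wells count from it: the first is 22 mm from it along the rack, the second 62, the third 102, the fourth 142. At the other end lies a white strip.
- grey_red_strip: red index strip, 42 x 9 x 3 mm, fixed across one end of the carrying rack's top, 82 mm from the rack's centre along its +y or -y. Origin: middle of its underside. The wells count from it: the first is 22 mm from it along the rack, the second 62, the third 102, the fourth 142. At the other end lies a white strip.
- cover_grip (a point): loose aluminium cover, 46 x 222 x 6 mm, 0.2 kg, flat on the bench; 12 mm holes at y = -98 and +98 mm, either way round alike. Black bar handle on its middle, 74 mm along y, 12 mm thick along x, 20 mm high, top 46 mm above the plate's underside: pinch across x. This point: in the handle over the centre, 34 mm above the underside (seated: 116 mm above the bench).
- petri_dish: bystander: open petri dish with beetles, 52 mm across and about 10 mm high, standing on the bench; origin at the centre of its underside.

How it is judged:
On the way, in this order (a step that is already met when the one before it is completed fails the run):
1. the first vial of the series stands in the first well of the carrying rack, those before it stand in theirs, and the rest still wait in their own wells of the wooden rack (((horizontal distance between black_vial and grey_red_strip between 0.011 and 0.033 m and x of black_vial in the frame of carrying_rack between -0.011 and 0.011 m and z of black_vial in the frame of carrying_rack below 0.056 m) or (horizontal distance between white_vial and grey_red_strip between 0.011 and 0.033 m and x of white_vial in the frame of carrying_rack between -0.011 and 0.011 m and z of white_vial in the frame of carrying_rack below 0.056 m) or (horizontal distance between green_vial and grey_red_strip between 0.011 and 0.033 m and x of green_vial in the frame of carrying_rack between -0.011 and 0.011 m and z of green_vial in the frame of carrying_rack below 0.056 m) or (horizontal distance between blue_vial and grey_red_strip between 0.011 and 0.033 m and x of blue_vial in the frame of carrying_rack between -0.011 and 0.011 m and z of blue_vial in the frame of carrying_rack below 0.056 m)) and ((horizontal distance between black_vial and wood_red_strip between 0.051 and 0.073 m and x of black_vial in the frame of wooden_rack between -0.011 and 0.011 m) or (horizontal distance between white_vial and wood_red_strip between 0.051 and 0.073 m and x of white_vial in the frame of wooden_rack between -0.011 and 0.011 m) or (horizontal distance between green_vial and wood_red_strip between 0.051 and 0.073 m and x of green_vial in the frame of wooden_rack between -0.011 and 0.011 m) or (horizontal distance between blue_vial and wood_red_strip between 0.051 and 0.073 m and x of blue_vial in the frame of wooden_rack between -0.011 and 0.011 m)) and ((horizontal distance between black_vial and wood_red_strip between 0.091 and 0.113 m and x of black_vial in the frame of wooden_rack between -0.011 and 0.011 m) or (horizontal distance between white_vial and wood_red_strip between 0.091 and 0.113 m and x of white_vial in the frame of wooden_rack between -0.011 and 0.011 m) or (horizontal distance between green_vial and wood_red_strip between 0.091 and 0.113 m and x of green_vial in the frame of wooden_rack between -0.011 and 0.011 m) or (horizontal distance between blue_vial and wood_red_strip between 0.091 and 0.113 m and x of blue_vial in the frame of wooden_rack between -0.011 and 0.011 m)) and ((horizontal distance between black_vial and wood_red_strip between 0.131 and 0.153 m and x of black_vial in the frame of wooden_rack between -0.011 and 0.011 m) or (horizontal distance between white_vial and wood_red_strip between 0.131 and 0.153 m and x of white_vial in the frame of wooden_rack between -0.011 and 0.011 m) or (horizontal distance between green_vial and wood_red_strip between 0.131 and 0.153 m and x of green_vial in the frame of wooden_rack between -0.011 and 0.011 m) or (horizontal distance between blue_vial and wood_red_strip between 0.131 and 0.153 m and x of blue_vial in the frame of wooden_rack between -0.011 and 0.011 m))), for 0.2 s.
2. the second vial of the series stands in the second well of the carrying rack, those before it stand in theirs, and the rest still wait in their own wells of the wooden rack (((horizontal distance between black_vial and grey_red_strip between 0.011 and 0.033 m and x of black_vial in the frame of carrying_rack between -0.011 and 0.011 m and z of black_vial in the frame of carrying_rack below 0.056 m) or (horizontal distance between white_vial and grey_red_strip between 0.011 and 0.033 m and x of white_vial in the frame of carrying_rack between -0.011 and 0.011 m and z of white_vial in the frame of carrying_rack below 0.056 m) or (horizontal distance between green_vial and grey_red_strip between 0.011 and 0.033 m and x of green_vial in the frame of carrying_rack between -0.011 and 0.011 m and z of green_vial in the frame of carrying_rack below 0.056 m) or (horizontal distance between blue_vial and grey_red_strip between 0.011 and 0.033 m and x of blue_vial in the frame of carrying_rack between -0.011 and 0.011 m and z of blue_vial in the frame of carrying_rack below 0.056 m)) and ((horizontal distance between black_vial and grey_red_strip between 0.051 and 0.073 m and x of black_vial in the frame of carrying_rack between -0.011 and 0.011 m and z of black_vial in the frame of carrying_rack below 0.056 m) or (horizontal distance between white_vial and grey_red_strip between 0.051 and 0.073 m and x of white_vial in the frame of carrying_rack between -0.011 and 0.011 m and z of white_vial in the frame of carrying_rack below 0.056 m) or (horizontal distance between green_vial and grey_red_strip between 0.051 and 0.073 m and x of green_vial in the frame of carrying_rack between -0.011 and 0.011 m and z of green_vial in the frame of carrying_rack below 0.056 m) or (horizontal distance between blue_vial and grey_red_strip between 0.051 and 0.073 m and x of blue_vial in the frame of carrying_rack between -0.011 and 0.011 m and z of blue_vial in the frame of carrying_rack below 0.056 m)) and ((horizontal distance between black_vial and wood_red_strip between 0.091 and 0.113 m and x of black_vial in the frame of wooden_rack between -0.011 and 0.011 m) or (horizontal distance between white_vial and wood_red_strip between 0.091 and 0.113 m and x of white_vial in the frame of wooden_rack between -0.011 and 0.011 m) or (horizontal distance between green_vial and wood_red_strip between 0.091 and 0.113 m and x of green_vial in the frame of wooden_rack between -0.011 and 0.011 m) or (horizontal distance between blue_vial and wood_red_strip between 0.091 and 0.113 m and x of blue_vial in the frame of wooden_rack between -0.011 and 0.011 m)) and ((horizontal distance between black_vial and wood_red_strip between 0.131 and 0.153 m and x of black_vial in the frame of wooden_rack between -0.011 and 0.011 m) or (horizontal distance between white_vial and wood_red_strip between 0.131 and 0.153 m and x of white_vial in the frame of wooden_rack between -0.011 and 0.011 m) or (horizontal distance between green_vial and wood_red_strip between 0.131 and 0.153 m and x of green_vial in the frame of wooden_rack between -0.011 and 0.011 m) or (horizontal distance between blue_vial and wood_red_strip between 0.131 and 0.153 m and x of blue_vial in the frame of wooden_rack between -0.011 and 0.011 m))), for 0.2 s.
3. the third vial of the series stands in the third well of the carrying rack, those before it stand in theirs, and the rest still wait in their own wells of the wooden rack (((horizontal distance between black_vial and grey_red_strip between 0.011 and 0.033 m and x of black_vial in the frame of carrying_rack between -0.011 and 0.011 m and z of black_vial in the frame of carrying_rack below 0.056 m) or (horizontal distance between white_vial and grey_red_strip between 0.011 and 0.033 m and x of white_vial in the frame of carrying_rack between -0.011 and 0.011 m and z of white_vial in the frame of carrying_rack below 0.056 m) or (horizontal distance between green_vial and grey_red_strip between 0.011 and 0.033 m and x of green_vial in the frame of carrying_rack between -0.011 and 0.011 m and z of green_vial in the frame of carrying_rack below 0.056 m) or (horizontal distance between blue_vial and grey_red_strip between 0.011 and 0.033 m and x of blue_vial in the frame of carrying_rack between -0.011 and 0.011 m and z of blue_vial in the frame of carrying_rack below 0.056 m)) and ((horizontal distance between black_vial and grey_red_strip between 0.051 and 0.073 m and x of black_vial in the frame of carrying_rack between -0.011 and 0.011 m and z of black_vial in the frame of carrying_rack below 0.056 m) or (horizontal distance between white_vial and grey_red_strip between 0.051 and 0.073 m and x of white_vial in the frame of carrying_rack between -0.011 and 0.011 m and z of white_vial in the frame of carrying_rack below 0.056 m) or (horizontal distance between green_vial and grey_red_strip between 0.051 and 0.073 m and x of green_vial in the frame of carrying_rack between -0.011 and 0.011 m and z of green_vial in the frame of carrying_rack below 0.056 m) or (horizontal distance between blue_vial and grey_red_strip between 0.051 and 0.073 m and x of blue_vial in the frame of carrying_rack between -0.011 and 0.011 m and z of blue_vial in the frame of carrying_rack below 0.056 m)) and ((horizontal distance between black_vial and grey_red_strip between 0.091 and 0.113 m and x of black_vial in the frame of carrying_rack between -0.011 and 0.011 m and z of black_vial in the frame of carrying_rack below 0.056 m) or (horizontal distance between white_vial and grey_red_strip between 0.091 and 0.113 m and x of white_vial in the frame of carrying_rack between -0.011 and 0.011 m and z of white_vial in the frame of carrying_rack below 0.056 m) or (horizontal distance between green_vial and grey_red_strip between 0.091 and 0.113 m and x of green_vial in the frame of carrying_rack between -0.011 and 0.011 m and z of green_vial in the frame of carrying_rack below 0.056 m) or (horizontal distance between blue_vial and grey_red_strip between 0.091 and 0.113 m and x of blue_vial in the frame of carrying_rack between -0.011 and 0.011 m and z of blue_vial in the frame of carrying_rack below 0.056 m)) and ((horizontal distance between black_vial and wood_red_strip between 0.131 and 0.153 m and x of black_vial in the frame of wooden_rack between -0.011 and 0.011 m) or (horizontal distance between white_vial and wood_red_strip between 0.131 and 0.153 m and x of white_vial in the frame of wooden_rack between -0.011 and 0.011 m) or (horizontal distance between green_vial and wood_red_strip between 0.131 and 0.153 m and x of green_vial in the frame of wooden_rack between -0.011 and 0.011 m) or (horizontal distance between blue_vial and wood_red_strip between 0.131 and 0.153 m and x of blue_vial in the frame of wooden_rack between -0.011 and 0.011 m))), for 0.2 s.
4. the fourth vial of the series stands in the fourth well of the carrying rack, those before it stand in theirs (((horizontal distance between black_vial and grey_red_strip between 0.011 and 0.033 m and x of black_vial in the frame of carrying_rack between -0.011 and 0.011 m and z of black_vial in the frame of carrying_rack below 0.056 m) or (horizontal distance between white_vial and grey_red_strip between 0.011 and 0.033 m and x of white_vial in the frame of carrying_rack between -0.011 and 0.011 m and z of white_vial in the frame of carrying_rack below 0.056 m) or (horizontal distance between green_vial and grey_red_strip between 0.011 and 0.033 m and x of green_vial in the frame of carrying_rack between -0.011 and 0.011 m and z of green_vial in the frame of carrying_rack below 0.056 m) or (horizontal distance between blue_vial and grey_red_strip between 0.011 and 0.033 m and x of blue_vial in the frame of carrying_rack between -0.011 and 0.011 m and z of blue_vial in the frame of carrying_rack below 0.056 m)) and ((horizontal distance between black_vial and grey_red_strip between 0.051 and 0.073 m and x of black_vial in the frame of carrying_rack between -0.011 and 0.011 m and z of black_vial in the frame of carrying_rack below 0.056 m) or (horizontal distance between white_vial and grey_red_strip between 0.051 and 0.073 m and x of white_vial in the frame of carrying_rack between -0.011 and 0.011 m and z of white_vial in the frame of carrying_rack below 0.056 m) or (horizontal distance between green_vial and grey_red_strip between 0.051 and 0.073 m and x of green_vial in the frame of carrying_rack between -0.011 and 0.011 m and z of green_vial in the frame of carrying_rack below 0.056 m) or (horizontal distance between blue_vial and grey_red_strip between 0.051 and 0.073 m and x of blue_vial in the frame of carrying_rack between -0.011 and 0.011 m and z of blue_vial in the frame of carrying_rack below 0.056 m)) and ((horizontal distance between black_vial and grey_red_strip between 0.091 and 0.113 m and x of black_vial in the frame of carrying_rack between -0.011 and 0.011 m and z of black_vial in the frame of carrying_rack below 0.056 m) or (horizontal distance between white_vial and grey_red_strip between 0.091 and 0.113 m and x of white_vial in the frame of carrying_rack between -0.011 and 0.011 m and z of white_vial in the frame of carrying_rack below 0.056 m) or (horizontal distance between green_vial and grey_red_strip between 0.091 and 0.113 m and x of green_vial in the frame of carrying_rack between -0.011 and 0.011 m and z of green_vial in the frame of carrying_rack below 0.056 m) or (horizontal distance between blue_vial and grey_red_strip between 0.091 and 0.113 m and x of blue_vial in the frame of carrying_rack between -0.011 and 0.011 m and z of blue_vial in the frame of carrying_rack below 0.056 m)) and ((horizontal distance between black_vial and grey_red_strip between 0.131 and 0.153 m and x of black_vial in the frame of carrying_rack between -0.011 and 0.011 m and z of black_vial in the frame of carrying_rack below 0.056 m) or (horizontal distance between white_vial and grey_red_strip between 0.131 and 0.153 m and x of white_vial in the frame of carrying_rack between -0.011 and 0.011 m and z of white_vial in the frame of carrying_rack below 0.056 m) or (horizontal distance between green_vial and grey_red_strip between 0.131 and 0.153 m and x of green_vial in the frame of carrying_rack between -0.011 and 0.011 m and z of green_vial in the frame of carrying_rack below 0.056 m) or (horizontal distance between blue_vial and grey_red_strip between 0.131 and 0.153 m and x of blue_vial in the frame of carrying_rack between -0.011 and 0.011 m and z of blue_vial in the frame of carrying_rack below 0.056 m))), for 0.2 s.
At the end, for the whole second after the job is handed in: Each well of the carrying rack holds a vial, seated, within 11 mm of its axis, tilted under 0.2 rad. The cover lies on both shoulders, pins through: centre within 6 mm, turned under 0.04 rad, level within 0.03 rad, underside 79 to 84.5 mm above the bench. All at rest (all of step 4 and angle between each of black_vial, white_vial, green_vial, blue_vial's own z axis and vertical below 0.2 rad and horizontal distance between cover_grip and carrying_rack below 0.006 m and angle between the y axis of cover_grip and the y axis of carrying_rack, either way round below 0.04 rad and angle between cover_grip's own z axis and vertical below 0.03 rad and z of cover_grip in the frame of carrying_rack between 0.113 and 0.1185 m and linear speed of each of cover, vial_black, vial_white, vial_green, vial_blue below 0.02 m/s); the robot touches nothing.
It fails at once if a vial is tipped more than 45 degrees (angle between any of black_vial, white_vial, green_vial, blue_vial's own z axis and vertical above 0.8 rad).
It fails at once if the petri dish is pushed more than 30 mm (distance of petri_dish from where it was at the start of the episode above 0.03 m).
It also fails if it takes over 131 s, if anything falls off the work surface, if the arm or the gripper's body presses on something with over 40 N, if the wrist force passes 120 N, or if a joint passes its speed limit or range.

## Robot

A 6-joint arm with a two-finger parallel gripper is mounted at the origin on the work surface; the furniture and walls round the work are solid. World frame = base frame: x ahead of the robot, y to its left, z up, the work surface at z = 0. Lengths are in m, angles in rad, forces in N, time in s.
With the tool pointing down it reaches from about 0.35 to 0.875 m from the base axis. Payload 15.5 kg.
Tool frame: the origin (TCP) lies between the finger pads; the fingertips stand 17 mm ahead of it and the grasp point (between the pads) lies 2 mm behind it (ctrl.tcp_to_tips is the distance from the TCP to the fingertips, in m); z points along the fingers, y is the line along which they close (so a half turn about z gives the same grasp; the last joint's range is limited). The gripper opens to 85 mm and grips with 20 to 120 N. Pads are 22 mm wide; open, the fingers measure 114 mm over their backs; the gripper's body (76 mm by 85 mm) begins 54 mm behind the grasp point. The pads swing forward as they close: fully open they stand 13 mm farther back than shut.
Start: joints at [1.196, 0.494, 1.345, -0, 1.302, -0.096], TCP at [0.173, 0.601, 0.248] pointing down, gripper open.
Joint ranges: [-2.91, 2.91], [-0.82, 2.16], [0.22, 2.67], [-1.22, 4.37], [0.12, 2.79], [-3.08, 3.08]. Speed limits (rad/s): [1.89, 1.89, 2.57, 3.01, 3.01, 3.01].

## Interface

Orientations are given as a rotation vector (axis times angle).
In Python, from station import ctrl, vision gives the robot as it stands.
- The arm moves only by the tool apply_moves, never from a script. Its argument "moves" is a list of rows, each a list of 2 entries, a list of its own where there are three numbers: the shift along the tool's x, y, z in mm, then the turn, a rotation vector about the tool's x, y, z in rad. A call has 1 to 12 rows; each row shifts and turns the commanded pose from where the row before left it, along the tool's axes as they then stand; what a row does not reach is not made up. A row lasts 1/8 s, in which the tool goes at most 62.5 mm and 10.7 degrees, less where a joint would pass 70% of its speed; a pose out of reach is approached as far as the arm can. A call with a gripper value outside its range is refused whole. "claw" is the gripper's target within -1 to 1 (shut at 1, half-way at 0, fully open at -1), set as the call begins (left out, the last holds). The fingers move at their own pace and stop on an object; the grip force is fixed at half the most. Time passes only in rows, so rows that do not move let the fingers close. It gives the time, the measured TCP pose, the force, the opening and the grip force at its end, in the units of the state.
- ctrl.state(): the state, without advancing time (a new reading comes with each control period).
- vision.camera(name): name is "scene" or "side" or "wrist"; returns a dict with "frame" (400x640x3 uint8, blue, green, red), "intrinsics" (3x3 intrinsics, pixels), "xyz" and "attitude" of the camera in the world; the wrist camera has in their place "T_tool_cam" (4x4, takes a point from camera to tool coordinates, whose origin is the TCP and whose axes are the flange's). Camera axes: x right, y up, looking along -z (the intrinsics and any distortion apply to the point x, -y, -z); pixel columns grow to the right and rows downward; lengths in m; the calibration is good to about 2 mm. A picture is of the moment at which its call begins: read the wrist's pose just before it. There is no depth.
- ctrl.sign_off(): hands the job in; it is judged then, once.
The state is a dict: "t": time; "joint_pos": joint angles; "dq": joint speeds; "joint_torque": joint torques, N m; "eef_pos": TCP position; "ee_rot": TCP orientation; "ft_force": force on the tool from outside, world axes, zero at the start; "torque": the same for the moment, N m; "width": opening from 0.0 (shut) to 1.0 (fully open); "gripper_force": force on a finger pad.
Only numpy, scipy, OpenCV 4.12 (cv2) and the standard library are available. Lean on these libraries where they do the work, as an engineer would, in place of code of your own. Each camera call takes 0.05 s, during which the arm holds its last target. There are 200 camera calls.

## Working session

There is one attempt and no reset: what is moved stays moved. The work goes in short steps, Python scripts to look and compute and a tool call to move; the robot and the scene stay as the last step left them, time stands still between calls to the robot, and variables do not carry over. Pictures are saved under pics/ and viewed, at most 14 in all, crops included, and the job is handed in when it is done.

Besides the shell and the picture viewer there is one more tool, called after "Request:" as a command line: name --argument value ..., lists and objects as JSON in quotes. apply_moves: Moves the arm, as the interface text tells. Its arguments: {"type":"object","properties":{"moves":{"type":"array","items":{"type":"array"}},"claw":{"type":"number"}},"required":["moves"]}

```bash
ls; mkdir -p pics; cat > h.py <<'E'
import numpy as np, cv2
from scipy.spatial.transform import Rotation as R
from station import ctrl, vision
def cam(name):
    s=ctrl.state(); c=vision.camera(name); K=np.array(c["intrinsics"])
    if name=="wrist":
        T=np.eye(4); T[:3,:3]=R.from_rotvec(s["ee_rot"]).as_matrix(); T[:3,3]=s["eef_pos"]
        T=T@np.array(c["T_tool_cam"])
        return c["frame"],K,T[:3,:3],T[:3,3],c
    a=np.array(c["attitude"])
    Rm=a if a.shape==(3,3) else R.from_rotvec(a).as_matrix()
    return c["frame"],K,Rm,np.array(c["xyz"]),c
def ray(v,u,K,Rm):
    pass
def plane(uv,z,K,Rm,o):
    uv=np.atleast_2d(uv).astype(float)
    d=np.c_[uv,np.ones(len(uv))]@np.linalg.inv(K).T
    d=(d*[1,-1,-1])@Rm.T
    return o+d*((z-o[2])/d[:,2])[:,None]
def proj(P,K,Rm,o):
    p=(np.atleast_2d(P)-o)@Rm*[1,-1,-1]; p=p@K.T
    return p[:,:2]/p[:,2:]
E
python3 - <<'E'
from h import *
for n in ("scene","side","wrist"):
    f,K,Rm,o,c=cam(n); cv2.imwrite(f"pics/{n}0.png",f)
    print(n,K.round(1).tolist(),o.round(3),Rm.round(2).tolist(),[k for k in c])
s=ctrl.state(); print(s)
E
```

```text
pics
scene [[479.0, 0.0, 325.4], [0.0, 479.0, 202.1], [0.0, 0.0, 1.0]] [-0.183 -0.492  0.501] [[0.64, 0.33, -0.69], [-0.76, 0.25, -0.59], [-0.02, 0.91, 0.42]] ['frame', 'intrinsics', 'xyz', 'attitude']
side [[370.6, 0.0, 317.3], [0.0, 370.6, 203.8], [0.0, 0.0, 1.0]] [0.249 0.962 0.471] [[-0.96, 0.11, -0.28], [-0.3, -0.39, 0.87], [-0.01, 0.91, 0.4]] ['frame', 'intrinsics', 'xyz', 'attitude']
wrist [[324.1, 0.0, 323.6], [0.0, 324.1, 201.0], [0.0, 0.0, 1.0]] [0.097 0.623 0.374] [[0.28, -0.91, -0.3], [0.96, 0.26, 0.09], [-0.0, -0.31, 0.95]] ['frame', 'intrinsics', 'T_tool_cam']
{'t': 0.15, 'joint_pos': array([ 1.19550568e+00,  4.94053672e-01,  1.34600151e+00, -1.86587758e-05,
        1.30251675e+00, -9.55094279e-02]), 'dq': array([-1.88114772e-03, -2.23250471e-03, -1.65997181e-04, -3.95755633e-04,
       -9.70498748e-04, -8.36024437e-05]), 'joint_torque': array([ 1.41399749e-03, -8.82544756e+01, -3.84069729e+01,  2.86265015e-05,
        6.96058560e-03, -5.77006176e-05]), 'eef_pos': array([0.17249772, 0.60043808, 0.2478247 ]), 'ee_rot': array([-4.38010152e-01, -3.11069512e+00,  1.50231085e-03]), 'ft_force': array([ 0.19306447, -0.19481899,  0.61206104]), 'torque': array([0.03461351, 0.01490454, 0.04234318]), 'gripper_force': 0.0, 'width': 1.000200750152225}
```

View pics/scene0.png

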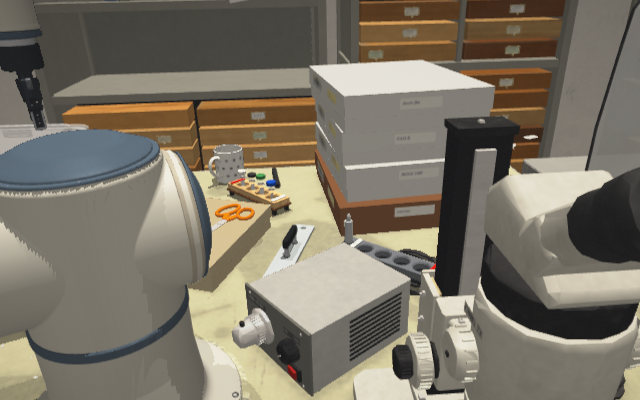

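View pics/side0.png

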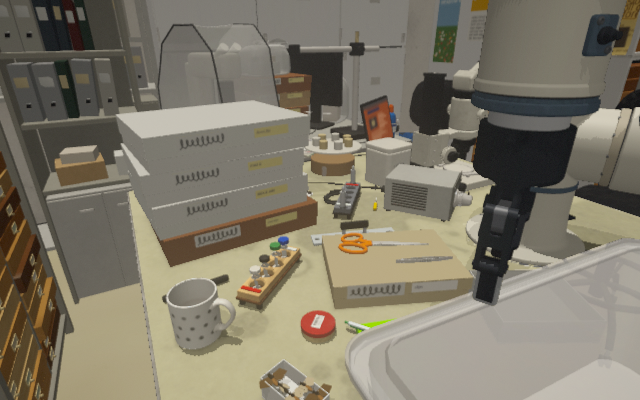

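View pics/wrist0.png

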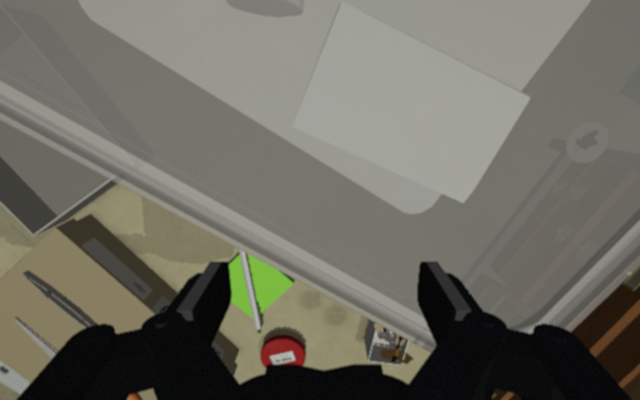

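The side view shows the wooden rack with its red strip at the near (+y) end at (253,290). The caps from there are white (255,272), black (265,259), green (275,246) and blue (284,240). The cover is near (352,233), with the grey rack beyond it at (348,198). Scene view: grey rack wells (365..430, 250..270), and its red strip seems to be at (433,267), the −y end.

```bash
python3 - <<'E'
from h import *
f,K,Rm,o,c=cam("side")
def p(n,uv,z): print(n,plane(uv,z,K,Rm,o).round(3).tolist())
p("wood caps",[[255,271],[265,258],[275,245],[284,240]],.072)
p("wood red strip",[[253,290]],.037)
p("cover handle",[[353,225]],.04)
p("cover ends",[[313,239],[396,233]],.006)
p("dish?",[[295,385]],.005);p("grey",[[340,213],[352,186]],.034); p("carton corners",[[322,252],[332,280],[465,262],[435,232]],.05)
f,K,Rm,o,c=cam("scene")
print("scene")
p("wood caps",[[238,180],[252,175],[261,177],[271,183]],.072)
p("wood ends",[[232,181],[289,206]],.034)
p("grey wells",[[367,251],[384,257],[402,262],[421,267]],.034);p("grey red",[[433,267]],.037)
p("handle",[[290,237]],.04);p("cover ends",[[268,274],[307,229]],.006)
p("cartoncorner",[[270,207]],.05)
big=np.hstack([cv2.resize(f[160:310,200:460],None,fx=3,fy=3,interpolation=2)])
cv2.imwrite("pics/sc1.png",big)
T=np.array(cam("wrist")[4]["T_tool_cam"]);print(T.round(3))
E
```

```text
wood caps [[0.541, 0.434, 0.072], [0.542, 0.387, 0.072], [0.543, 0.333, 0.072], [0.533, 0.308, 0.072]]
wood red strip [[0.542, 0.447, 0.037]]
cover handle [[0.415, 0.135, 0.04]]
cover ends [[0.51, 0.175, 0.006], [0.311, 0.084, 0.006]]
dish? [[0.402, 0.598, 0.005]]
grey [[0.467, 0.063, 0.034], [0.48, -0.148, 0.034]]
carton corners [[0.449, 0.298, 0.05], [0.401, 0.391, 0.05], [0.155, 0.255, 0.05], [0.217, 0.137, 0.05]]
scene
wood caps [[0.5, 0.371, 0.072], [0.543, 0.369, 0.072], [0.547, 0.341, 0.072], [0.535, 0.293, 0.072]]
wood ends [[0.546, 0.454, 0.034], [0.526, 0.227, 0.034]]
grey wells [[0.471, -0.034, 0.034], [0.473, -0.072, 0.034], [0.478, -0.107, 0.034], [0.485, -0.143, 0.034]]
grey red [[0.494, -0.162, 0.037]]
handle [[0.412, 0.113, 0.04]]
cover ends [[0.326, 0.09, 0.006], [0.506, 0.154, 0.006]]
cartoncorner [[0.472, 0.232, 0.05]]
[[-0.001  0.951  0.308  0.079]
 [ 1.     0.     0.001  0.   ]
 [ 0.001  0.308 -0.951 -0.126]
 [ 0.     0.     0.     1.   ]]
```

View pics/sc1.png

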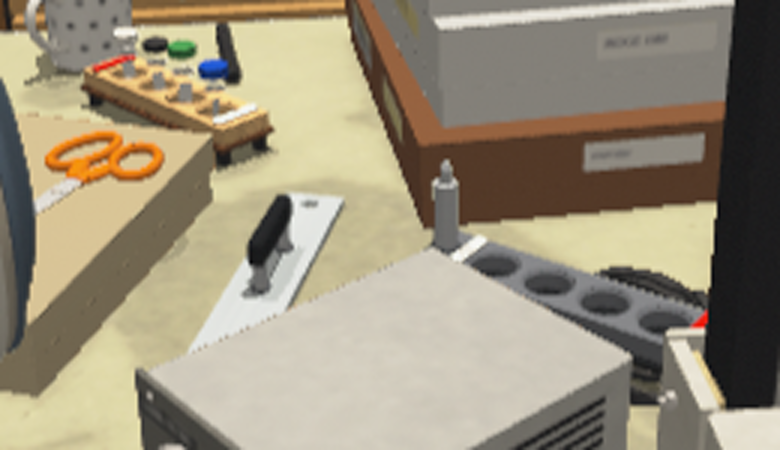

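The crop confirms the layout. The wooden rack's red strip is at its far-left (+y) end, and the caps from it run white, black, green, blue. The grey rack has its white strip at the near +y end and its red strip at the −y end. I will square the tool (y along world x) and fly over the wooden rack for a close look.

Request:
apply_moves --moves '[[[0,0,-4],[0,0,0.1845]],[[0,0,-4],[0,0,0.1845]],[[0,0,-4],[0,0,0.1845]],[[0,0,-4],[0,0,0.1845]],[[0,0,-4],[0,0,0.1845]],[[0,0,-4],[0,0,0.1845]],[[0,0,-4],[0,0,0.1845]]]' --claw -0.1

```text
t: 1.18
eef_pos: [0.1726, 0.6006, 0.2764]
ee_rot: [2.229, 2.214, -0.0]
ft_force: [-0.1, -0.0, 0.5]
width: 0.545
gripper_force: 0.0
```

Request:
apply_moves --moves '[[[-21,35,0],[0,0,0]],[[-21,35,0],[0,0,0]],[[-21,35,0],[0,0,0]],[[-21,35,0],[0,0,0]],[[-21,35,0],[0,0,0]],[[-21,35,0],[0,0,0]],[[-21,35,0],[0,0,0]],[[-21,35,0],[0,0,0]],[[-21,35,0],[0,0,0]],[[-21,35,0],[0,0,0]],[[0,0,0],[0,0,0]],[[0,0,0],[0,0,0]]]'

```text
t: 2.68
eef_pos: [0.5221, 0.3906, 0.2761]
ee_rot: [-2.222, -2.22, 0.001]
ft_force: [-0.7, -0.4, 0.2]
width: 0.55
gripper_force: 0.0
```

```bash
python3 - <<'E'
from h import *
f,K,Rm,o,c=cam("wrist"); cv2.imwrite("pics/w1.png",f); np.save("w1.npy",f)
s=ctrl.state();print(s["t"],s["eef_pos"].round(4),R.from_rotvec(s["ee_rot"]).as_matrix().round(3).tolist(),s["width"])
print(plane([[320,200],[320,100],[320,300]],.07,K,Rm,o).round(3))
E
```

```text
2.725 [0.5218 0.3909 0.2762] [[0.0, 1.0, -0.0], [1.0, -0.0, -0.0], [-0.0, -0.0, -1.0]] 0.5490874160408049
[[0.518 0.363 0.07 ]
 [0.519 0.466 0.07 ]
 [0.518 0.237 0.07 ]]
```

View pics/w1.png

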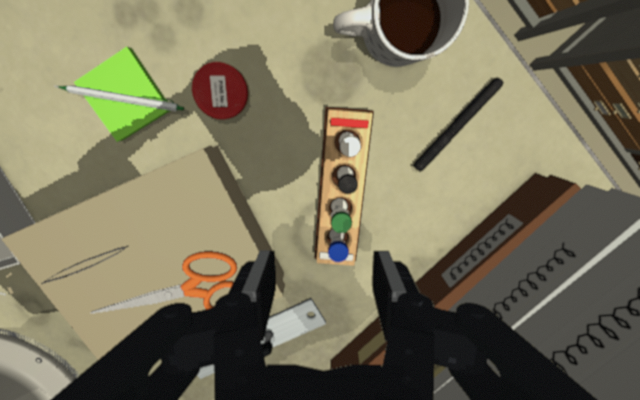

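The wrist view shows the rack upright in the frame. The red strip is at (349,123), and the caps are white (349,146), black (347,181), green (341,221) and blue (338,252). The white strip is at about (338,257). The carton's edge passes close to the blue end, near (270,255).

```bash
python3 - <<'E'
from h import *
f=np.load("w1.npy"); _,K,Rm,o,c=cam("wrist")
hsv=cv2.cvtColor(f,cv2.COLOR_BGR2HSV)
H,S,V=[hsv[...,i].astype(int) for i in range(3)]
roi=np.zeros(H.shape,bool); roi[105:268,312:375]=True
masks=dict(red=((H<6)|(H>174))&(S>150)&(V>120),green=(H>50)&(H<75)&(S>100),blue=(H>105)&(H<130)&(S>130),black=(V<70)&(np.indices(H.shape)[0]>165)&(np.indices(H.shape)[0]<198),white=(S<35)&(V>165)&(np.indices(H.shape)[0]<165))
zs=dict(red=.037,green=.0795,blue=.0715,black=.0715,white=.0695)
for n,m in masks.items():
    m=(m&roi).astype(np.uint8)
    k,l,st,ce=cv2.connectedComponentsWithStats(m)
    i=1+np.argmax(st[1:,4])
    (u,v),r=cv2.minEnclosingCircle(np.argwhere(l==i)[:,::-1].astype(np.float32))
    P=plane([[u,v],ce[i],[u+r,v],[u-r,v]],zs[n],K,Rm,o)
    print(n,st[i].tolist(),(round(u,1),round(v,1),round(r,1)),P[:2].round(4).tolist(),"diam",(P[2]-P[3])[0].round(4))
cv2.imwrite("pics/w1c.png",cv2.resize(f[95:275,300:390],None,fx=3.3,fy=3.3,interpolation=2))
E
```

```text
red [331, 118, 37, 10, 262] (349.0, 122.0, 18.2) [[0.5496, 0.4426, 0.037], [0.5492, 0.442, 0.037]] diam 0.04
green [332, 213, 19, 19, 302] (341.0, 222.0, 10.0) [[0.5403, 0.3417, 0.0795], [0.5402, 0.3417, 0.0795]] diam 0.0213
blue [329, 242, 19, 19, 293] (337.8, 250.8, 9.7) [[0.5377, 0.3036, 0.0715], [0.5378, 0.3034, 0.0715]] diam 0.022
black [332, 166, 25, 27, 334] (344.5, 179.0, 14.2) [[0.5437, 0.387, 0.0715], [0.5446, 0.3843, 0.0715]] diam 0.0297
white [344, 135, 17, 22, 215] (350.5, 145.5, 10.5) [[0.5492, 0.4217, 0.0695], [0.5513, 0.4223, 0.0695]] diam 0.0215
```

View pics/w1c.png

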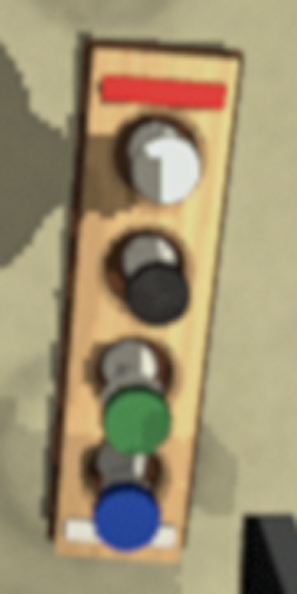

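```bash
python3 - <<'E'
from h import *
f,K,Rm,o,c=cam("wrist")
print("caps",plane([[350,146.2]],.0695,K,Rm,o)[0,:2].round(4),plane([[347.6,183.8]],.0715,K,Rm,o)[0,:2].round(4))
print("carton edge",plane([[210,147],[270,262]],.06,K,Rm,o).round(3).tolist())
f,K,Rm,o,c=cam("scene")
for uv in ([460,300],[480,120],[410,270],[345,245],[247,285]): print(uv,[plane([uv],z,K,Rm,o)[0].round(2).tolist() for z in (0,.1,.2,.3,.4)])
f,K,Rm,o,c=cam("side")
for uv in ([432,75],[440,165],[387,190],[387,210],[455,215]): print(uv,[plane([uv],z,K,Rm,o)[0].round(2).tolist() for z in (0,.1,.2,.3,.4)])
E
```

```text
caps [0.5486 0.4212] [0.5469 0.382 ]
carton edge [[0.402, 0.419, 0.06], [0.458, 0.283, 0.06]]
[460, 300] [[0.48, -0.22, 0.0], [0.35, -0.28, 0.1], [0.22, -0.33, 0.2], [0.08, -0.38, 0.3], [-0.05, -0.44, 0.4]]
[480, 120] [[1.62, 0.24, 0.0], [1.26, 0.1, 0.1], [0.9, -0.05, 0.2], [0.54, -0.2, 0.3], [0.18, -0.34, 0.4]]
[410, 270] [[0.51, -0.11, 0.0], [0.37, -0.18, 0.1], [0.23, -0.26, 0.2], [0.1, -0.34, 0.3], [-0.04, -0.41, 0.4]]
[345, 245] [[0.51, 0.05, 0.0], [0.37, -0.06, 0.1], [0.23, -0.17, 0.2], [0.1, -0.27, 0.3], [-0.04, -0.38, 0.4]]
[247, 285] [[0.28, 0.1, 0.0], [0.19, -0.02, 0.1], [0.1, -0.14, 0.2], [0.0, -0.25, 0.3], [-0.09, -0.37, 0.4]]
[432, 75] [[0.34, -4.78, 0.0], [0.32, -3.56, 0.1], [0.3, -2.34, 0.2], [0.28, -1.12, 0.3], [0.26, 0.1, 0.4]]
[440, 165] [[0.2, -0.56, -0.0], [0.21, -0.24, 0.1], [0.22, 0.09, 0.2], [0.23, 0.41, 0.3], [0.24, 0.73, 0.4]]
[387, 190] [[0.37, -0.23, 0.0], [0.35, 0.02, 0.1], [0.32, 0.28, 0.2], [0.29, 0.53, 0.3], [0.27, 0.78, 0.4]]
[387, 210] [[0.35, -0.07, 0.0], [0.33, 0.15, 0.1], [0.31, 0.37, 0.2], [0.29, 0.59, 0.3], [0.26, 0.81, 0.4]]
[455, 215] [[0.16, -0.09, 0.0], [0.18, 0.14, 0.1], [0.2, 0.36, 0.2], [0.22, 0.58, 0.3], [0.24, 0.8, 0.4]]
```

Request:
apply_moves --moves '[[[-20,-50,0],[0,0,0]],[[-20,-50,0],[0,0,0]],[[-40,0,0],[0,0,0]],[[-40,0,0],[0,0,0]],[[-40,0,0],[0,0,0]],[[-40,0,0],[0,0,0]],[[-40,0,0],[0,0,0]],[[-40,0,0],[0,0,0]],[[0,0,0],[0,0,0]],[[0,0,0],[0,0,0]]]'

```text
t: 4.18
eef_pos: [0.4223, 0.111, 0.2765]
ee_rot: [2.222, 2.221, 0.001]
ft_force: [0.5, 0.0, -0.4]
width: 0.548
gripper_force: 0.0
```

```bash
python3 - <<'E'
from h import *
f,K,Rm,o,c=cam("wrist"); cv2.imwrite("pics/w2.png",f); np.save("w2.npy",f)
s=ctrl.state();print(s["t"],s["eef_pos"].round(4))
np.savez("w2cam.npz",K=K,R=Rm,o=o)
E
```

```text
4.225 [0.4223 0.1113 0.2764]
```

View pics/w2.png

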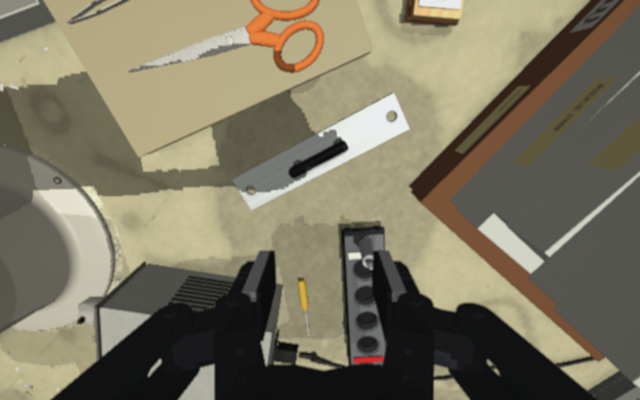

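The cover lies at (320,152), with holes at (251,188) and (391,117). The grey rack runs from the white strip (355,256) to the red strip (368,360), with wells at (366,270), (368,295), (368,320) and (369,344). I'll move further for a clear view of the rack and check for the dish.

Request:
apply_moves --moves '[[[-40,0,0],[0,0,0]],[[-40,0,0],[0,0,0]],[[-30,0,0],[0,0,0]],[[-20,0,0],[0,0,0]],[[0,0,0],[0,0,0]],[[0,0,0],[0,0,0]]]'

```text
t: 4.97
eef_pos: [0.4224, -0.0185, 0.2762]
ee_rot: [-2.221, -2.222, -0.0]
ft_force: [-0.9, 0.6, -0.3]
width: 0.546
gripper_force: 0.0
```

```bash
python3 - <<'E'
from h import *
f,K,Rm,o,c=cam("wrist"); cv2.imwrite("pics/w3.png",f); np.savez("w3.npz",f=f,K=K,R=Rm,o=o)
s=ctrl.state();print(s["t"],s["eef_pos"].round(4))
E
```

```text
5.025 [ 0.4223 -0.0184  0.2763]
```

View pics/w3.png

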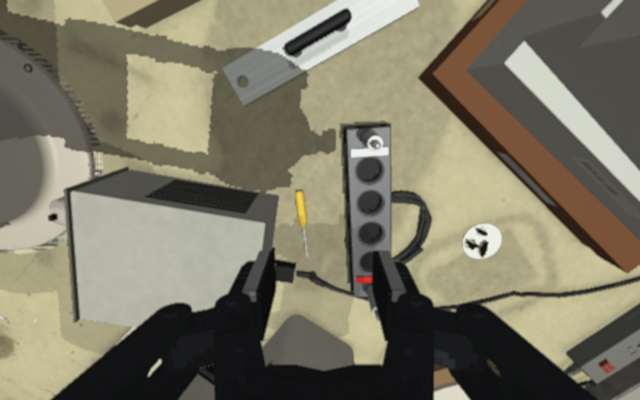

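The petri dish is at (482,241), to the +x side of the grey rack. The rack's white strip is at (369,153), the near pin at about (375,142), the wells at (369,168), (369,202), (370,233) and (368,260), and the red strip at (366,280). The power supply sits left of column 275.

```bash
python3 - <<'E'
from h import *
d=np.load("w3.npz"); f,K,Rm,o=d["f"],d["K"],d["R"],d["o"]
hsv=cv2.cvtColor(f,cv2.COLOR_BGR2HSV); H,S,V=[hsv[...,i].astype(int) for i in range(3)]
I,J=np.indices(H.shape)
g=cv2.cvtColor(f,cv2.COLOR_BGR2GRAY)
m=(((H<6)|(H>174))&(S>140)&(I>265)&(I<295)&(J>340)&(J<385)).astype(np.uint8)
ys,xs=np.nonzero(m);print("red bbox",xs.min(),xs.max(),ys.min(),ys.max())
rl=plane([[xs.min(),ys.min()],[xs.min(),ys.max()+1]],.037,K,Rm,o);print(rl.round(4).tolist())
m=((S<45)&(V>170)&(I>147)&(I<160)&(J>345)&(J<395)).astype(np.uint8)
ys,xs=np.nonzero(m);print("white bbox",xs.min(),xs.max(),ys.min(),ys.max(),plane([[xs.mean()+.5,ys.mean()+.5],[xs.min(),ys.mean()],[xs.max()+1,ys.mean()]],.037,K,Rm,o).round(4).tolist())
for y0,y1 in ((155,184),(187,217),(219,248)):
    m=((g<42)&(I>y0)&(I<y1)&(J>350)&(J<392)).astype(np.uint8)
    k,l,st,ce=cv2.connectedComponentsWithStats(m);i=1+np.argmax(st[1:,4])
    print("well",st[i].tolist(),plane([[st[i][0]+st[i][2]/2,st[i][1]+st[i][3]/2]],.034,K,Rm,o)[0].round(4))
print("dish",plane([[482,241]],.005,K,Rm,o).round(3),"psu corner",plane([[275,195],[262,260]],.1,K,Rm,o).round(3).tolist())
c=f[115:300,320:420]; cv2.imwrite("pics/w3c.png",cv2.resize(c,None,fx=3.2,fy=3.2,interpolation=2))
E
```

```text
red bbox 356 373 276 282
[[0.4638, -0.1588, 0.037], [0.4642, -0.1691, 0.037]]
white bbox 351 388 148 157 [[0.4742, -0.0003, 0.037], [0.4533, 0.0003, 0.037], [0.4962, 0.0003, 0.037]]
well [372, 165, 9, 15, 37] [ 0.4838 -0.024   0.034 ]
well [369, 196, 12, 16, 53] [ 0.4839 -0.0626  0.034 ]
well [361, 227, 21, 16, 104] [ 0.4816 -0.103   0.034 ]
dish [[ 0.635 -0.125  0.005]] psu corner [[0.375, -0.031, 0.1], [0.358, -0.102, 0.1]]
```

View pics/w3c.png

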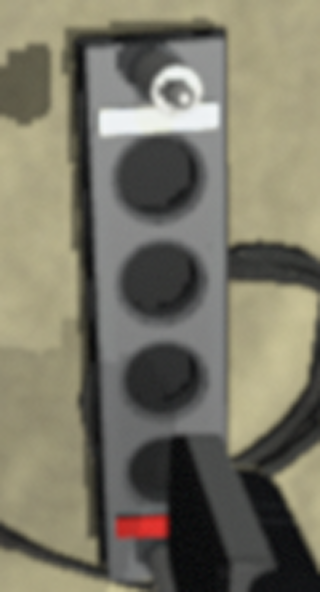

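```bash
python3 - <<'E'
from h import *
d=np.load("w3.npz"); K,Rm,o=d["K"],d["R"],d["o"]
print(plane([[370.3,170.6],[370.9,203.1],[371.9,233.1]],.034,K,Rm,o).round(4).tolist())
print("pin tip",plane([[375.5,144.5]],.097,K,Rm,o).round(4),"shoulder",plane([[374.5,143]],.082,K,Rm,o).round(4))
d=np.load("w2cam.npz");print("cover holes",plane([[251,188],[391.5,117]],.006,d["K"],d["R"],d["o"]).round(4).tolist())
E
```

```text
[[0.4765, -0.0217, 0.034], [0.479, -0.0614, 0.034], [0.482, -0.1004, 0.034]]
pin tip [[0.4711 0.0173 0.097 ]] shoulder [[0.4724 0.0167 0.082 ]]
cover holes [[0.3303, 0.079, 0.006], [0.5031, 0.1662, 0.006]]
```

Request:
apply_moves --moves '[[[48,0,0],[0,0,0]],[[48,0,0],[0,0,0]],[[48,0,0],[0,0,0]],[[48,0,0],[0,0,0]],[[48,0,0],[0,0,0]],[[48,0,0],[0,0,0]],[[37.9,31.5,0],[0,0,0]],[[37.9,31.5,0],[0,0,0]],[[37.9,31.5,0],[0,0,0]],[[37.9,31.5,0],[0,0,0]],[[0,0,50],[0,0,0]],[[0,0,50],[0,0,0]]]'

```text
t: 6.52
eef_pos: [0.5479, 0.4219, 0.1748]
ee_rot: [2.22, 2.223, 0.001]
ft_force: [0.2, 0.1, -0.6]
width: 0.549
gripper_force: 0.0
```

Request:
apply_moves --moves '[[[0,0,50],[0,0,0]],[[0,0,15],[0,0,0]],[[0,0,0],[0,0,0]],[[0,0,0],[0,0,0]]]'

```text
t: 7.02
eef_pos: [0.5494, 0.421, 0.1135]
ee_rot: [2.221, 2.221, 0.005]
ft_force: [0.3, 0.3, 0.9]
width: 0.55
gripper_force: 0.0
```

Request:
apply_moves --moves '[[[0,0,20],[0,0,0]],[[0,0,20],[0,0,0]],[[0,0,12],[0,0,0]],[[0,0,0],[0,0,0]],[[0,0,0],[0,0,0]]]'

```text
t: 7.65
eef_pos: [0.5488, 0.4202, 0.0596]
ee_rot: [2.222, 2.221, 0.001]
ft_force: [-0.5, 0.3, -0.6]
width: 0.548
gripper_force: 0.0
```

Request:
apply_moves --moves '[[[0,0,0],[0,0,0]],[[0,0,0],[0,0,0]],[[0,0,0],[0,0,0]],[[0,0,0],[0,0,0]],[[0,0,0],[0,0,0]]]' --claw 1

```text
t: 8.28
eef_pos: [0.5488, 0.4203, 0.0601]
ee_rot: [2.222, 2.221, 0.002]
ft_force: [-1.5, 0.1, 6.8]
width: 0.246
gripper_force: 58.6
```

Request:
apply_moves --moves '[[[0,0,-20],[0,0,0]],[[0,0,-40],[0,0,0]],[[0,0,-40],[0,0,0]],[[0,0,-40],[0,0,0]],[[-30,-30,0],[0,0,0]],[[-35,-33,0],[0,0,0]],[[-35,-33,0],[0,0,0]],[[-35,-33,0],[0,0,0]],[[-45,0,0],[0,0,0]],[[-45,0,0],[0,0,0]],[[-45,0,0],[0,0,0]],[[-45,0,0],[0,0,0]]]'

```text
t: 9.78
eef_pos: [0.4195, 0.1039, 0.2005]
ee_rot: [2.221, 2.22, 0.002]
ft_force: [0.7, -0.1, -0.7]
width: 0.249
gripper_force: 58.8
```

Request:
apply_moves --moves '[[[-45,0,0],[0,0,0]],[[-45,0,0],[0,0,0]],[[-42,16,0],[0,0,0]],[[-42,16,0],[0,0,0]],[[-42,16,0],[0,0,0]],[[-31,16,0],[0,0,0]],[[0,0,0],[0,0,0]],[[0,0,0],[0,0,0]]]'

```text
t: 10.78
eef_pos: [0.4829, -0.1414, 0.1999]
ee_rot: [2.222, 2.221, 0.0]
ft_force: [0.1, 0.5, -0.6]
width: 0.242
gripper_force: 58.9
```

```bash
python3 - <<'E'
from h import *
s=ctrl.state();print(s["t"],s["eef_pos"].round(4),s["ft_force"].round(1))
f,K,Rm,o,c=cam("wrist"); cv2.imwrite("pics/w4.png",f); np.savez("w4.npz",f=f,K=K,R=Rm,o=o)
E
```

```text
10.775 [ 0.4829 -0.1414  0.1999] [ 0.1  0.5 -0.6]
```

View pics/w4.png

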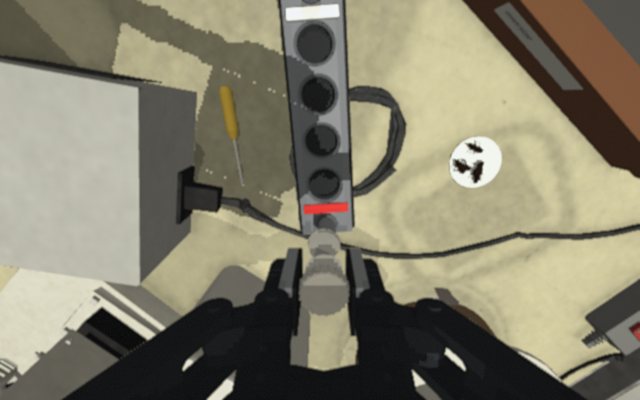

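The white vial is held with its cap between the pads at about (325,290). The red strip is in full view at (326,209), with wells at (324,184), (322,140), (318,94) and (315,43), and the white strip at (312,12). I'll refine the wells from this nearer view.

```bash
python3 - <<'E'
from h import *
d=np.load("w4.npz"); f,K,Rm,o=d["f"],d["K"],d["R"],d["o"]
hsv=cv2.cvtColor(f,cv2.COLOR_BGR2HSV); H,S,V=[hsv[...,i].astype(int) for i in range(3)]
I,J=np.indices(H.shape)
P=[]
for m in (((H<6)|(H>174))&(S>140)&(I>195)&(I<225)&(J>290)&(J<360),(S<45)&(V>170)&(I>3)&(I<25)&(J>280)&(J<345)):
    (c,sz,a)=cv2.minAreaRect(np.argwhere(m)[:,::-1].astype(np.float32)); print(c,sz)
    P.append(plane([c],.037,K,Rm,o)[0])
P=np.array(P);print(P.round(4).tolist()); r,w=P; u=(w-r)/np.linalg.norm(w-r); print("len",np.linalg.norm(w-r),"ang",np.arctan2(-u[0],u[1]))
for k in (22,62,102,142,82): print(k,(r+u*k/1000).round(4)[:2])
print("wells by eye",plane([[324,184],[322,140],[318.5,94.5],[315.5,43.5]],.034,K,Rm,o)[:,:2].round(4).tolist())
E
```

```text
(325.4962158203125, 207.95684814453125) (9.442627906799316, 43.531375885009766)
(312.11175537109375, 11.952939987182617) (13.575279235839844, 53.764244079589844)
[[0.4848, -0.1629, 0.037], [0.4741, 0.0006, 0.037]]
len 0.1638058545205521 ang 0.06483891476292897
22 [ 0.4833 -0.141 ]
62 [ 0.4807 -0.101 ]
102 [ 0.4782 -0.0611]
142 [ 0.4756 -0.0212]
82 [ 0.4794 -0.0811]
wells by eye [[0.4834, -0.1403], [0.4816, -0.0998], [0.4787, -0.0612], [0.4765, -0.0216]]
```

Request:
apply_moves --moves '[[[0.5,0.5,35],[0,0,0]],[[0,0,35],[0,0,0]],[[0,0,30],[0,0,0]],[[0,0,20],[0,0,0]],[[0,0,12],[0,0,0]],[[0,0,6],[0,0,0]],[[0,0,0],[0,0,0]],[[0,0,0],[0,0,0]]]'

```text
t: 11.82
eef_pos: [0.484, -0.1414, 0.0619]
ee_rot: [2.221, 2.22, 0.001]
ft_force: [0.7, -0.0, 0.2]
width: 0.247
gripper_force: 58.9
```

Request:
apply_moves --moves '[[[0,0,0],[0,0,0]],[[0,0,0],[0,0,0]],[[0,0,0],[0,0,0]],[[0,0,-5],[0,0,0]],[[0,0,-15],[0,0,0]],[[0,0,-40],[0,0,0]],[[0,0,-40],[0,0,0]],[[0,0,-40],[0,0,0]]]' --claw -0.1

```text
t: 12.82
eef_pos: [0.4836, -0.1413, 0.2037]
ee_rot: [2.221, 2.22, 0.001]
ft_force: [1.0, -0.5, 0.5]
width: 0.544
gripper_force: 0.0
```

```bash
python3 - <<'E'
from h import *
s=ctrl.state();print(s["t"],s["eef_pos"].round(4),s["ft_force"].round(1))
f,K,Rm,o,c=cam("wrist"); cv2.imwrite("pics/w5.png",f)
E
```

```text
12.825 [ 0.4836 -0.1413  0.2037] [ 1.  -0.5  0.5]
```

View pics/w5.png

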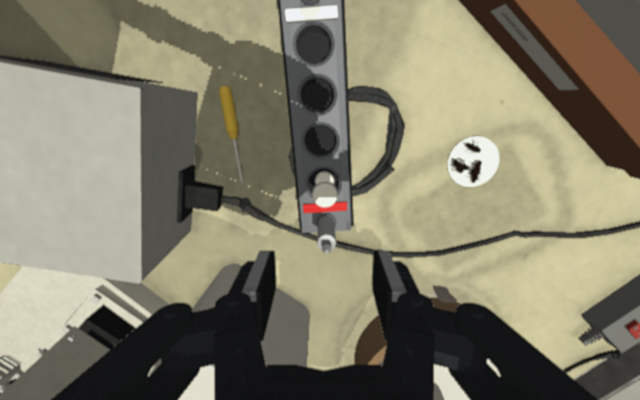

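The white vial stands in the first well next to the red strip at (325,190); the dish is unmoved. Next is the black vial.

Request:
apply_moves --moves '[[[42,-16,0],[0,0,0]],[[42,-16,0],[0,0,0]],[[42,-16,0],[0,0,0]],[[42,-16,0],[0,0,0]],[[45,0,0],[0,0,0]],[[45,0,0],[0,0,0]],[[45,0,0],[0,0,0]],[[45,0,0],[0,0,0]],[[45,0,0],[0,0,0]],[[45,0,0],[0,0,0]],[[28.3,42,0],[0,0,0]],[[28.3,42,0],[0,0,0]]]'

```text
t: 14.38
eef_pos: [0.5046, 0.3546, 0.2024]
ee_rot: [2.221, 2.222, 0.001]
ft_force: [-0.1, 0.5, -0.1]
width: 0.551
gripper_force: 0.0
```

Request:
apply_moves --moves '[[[28.3,42,0],[0,0,0]],[[0,0,40],[0,0,0]],[[0,0,40],[0,0,0]],[[0,0,10],[0,0,0]],[[0,0,0],[0,0,0]],[[0,0,0],[0,0,0]]]'

```text
t: 15.12
eef_pos: [0.5468, 0.382, 0.1133]
ee_rot: [2.221, 2.22, 0.004]
ft_force: [0.2, 1.3, 0.5]
width: 0.549
gripper_force: 0.0
```

Request:
apply_moves --moves '[[[0,-0.5,20],[0,0,0]],[[0,0,20],[0,0,0]],[[0,0,10],[0,0,0]],[[0,0,0],[0,0,0]],[[0,0,0],[0,0,0]]]'

```text
t: 15.75
eef_pos: [0.5458, 0.3817, 0.0618]
ee_rot: [2.222, 2.221, 0.001]
ft_force: [-0.2, 0.5, 0.1]
width: 0.554
gripper_force: 0.0
```

Request:
apply_moves --moves '[[[0,0,0],[0,0,0]],[[0,0,0],[0,0,0]],[[0,0,0],[0,0,0]],[[0,0,0],[0,0,0]],[[0,0,0],[0,0,0]]]' --claw 1

```text
t: 16.38
eef_pos: [0.5459, 0.3817, 0.062]
ee_rot: [2.222, 2.221, 0.002]
ft_force: [-0.9, -0.5, 5.7]
width: 0.243
gripper_force: 58.5
```

Request:
apply_moves --moves '[[[0,0,-20],[0,0,0]],[[0,0,-40],[0,0,0]],[[0,0,-40],[0,0,0]],[[0,0,-40],[0,0,0]],[[-22,-31.5,0],[0,0,0]],[[-22,-31.5,0],[0,0,0]],[[-22,-31.5,0],[0,0,0]],[[-22,-31.5,0],[0,0,0]],[[-45,0,0],[0,0,0]],[[-45,0,0],[0,0,0]],[[-45,0,0],[0,0,0]],[[-45,0,0],[0,0,0]]]'

```text
t: 17.88
eef_pos: [0.4194, 0.1123, 0.2025]
ee_rot: [2.221, 2.22, 0.002]
ft_force: [0.1, 0.4, -0.6]
width: 0.245
gripper_force: 58.9
```

Request:
apply_moves --moves '[[[-45,0,0],[0,0,0]],[[-45,0,0],[0,0,0]],[[-45,0,0],[0,0,0]],[[-27,20.5,0],[0,0,0]],[[-27,20.5,0],[0,0,0]],[[-25.5,20.5,0],[0,0,0]],[[0,0,0],[0,0,0]],[[0,0,0],[0,0,0]]]'

```text
t: 18.88
eef_pos: [0.4803, -0.1006, 0.2019]
ee_rot: [2.222, 2.221, 0.0]
ft_force: [-0.8, -0.2, 0.0]
width: 0.248
gripper_force: 58.9
```

Request:
apply_moves --moves '[[[0,0.7,35],[0,0,0]],[[0,0,35],[0,0,0]],[[0,0,30],[0,0,0]],[[0,0,20],[0,0,0]],[[0,0,12],[0,0,0]],[[0,0,6],[0,0,0]],[[0,0,0],[0,0,0]],[[0,0,0],[0,0,0]]]'

```text
t: 19.88
eef_pos: [0.4818, -0.101, 0.0639]
ee_rot: [2.221, 2.22, 0.001]
ft_force: [0.1, 0.7, 0.2]
width: 0.247
gripper_force: 58.9
```

Request:
apply_moves --moves '[[[0,0,0],[0,0,0]],[[0,0,0],[0,0,0]],[[0,0,0],[0,0,0]],[[0,0,-5],[0,0,0]],[[0,0,-15],[0,0,0]],[[0,0,-40],[0,0,0]],[[0,0,-40],[0,0,0]],[[0,0,-40],[0,0,0]]]' --claw -0.1

```text
t: 20.88
eef_pos: [0.4812, -0.1009, 0.2057]
ee_rot: [2.222, 2.22, 0.0]
ft_force: [0.2, -0.0, -0.7]
width: 0.547
gripper_force: 0.0
```

Request:
apply_moves --moves '[[[27,-20.5,0],[0,0,0]],[[27,-20.5,0],[0,0,0]],[[27,-20.5,0],[0,0,0]],[[45,0,0],[0,0,0]],[[45,0,0],[0,0,0]],[[45,0,0],[0,0,0]],[[45,0,0],[0,0,0]],[[45,0,0],[0,0,0]],[[45,0,0],[0,0,0]],[[45,0,0],[0,0,0]],[[15.6,40.3,0],[0,0,0]],[[15.6,40.3,0],[0,0,0]]]'

```text
t: 22.38
eef_pos: [0.5013, 0.3273, 0.2047]
ee_rot: [2.22, 2.222, 0.001]
ft_force: [0.2, 0.4, 0.5]
width: 0.55
gripper_force: 0.0
```

Request:
apply_moves --moves '[[[15.6,40.3,0],[0,0,0]],[[0,0,40],[0,0,0]],[[0,0,35],[0,0,0]],[[0,0,10],[0,0,0]],[[0,0,0],[0,0,0]],[[0,0,0],[0,0,0]]]'

```text
t: 23.12
eef_pos: [0.5418, 0.3422, 0.1201]
ee_rot: [2.221, 2.22, 0.003]
ft_force: [0.9, -0.3, -0.1]
width: 0.552
gripper_force: 0.0
```

Request:
apply_moves --moves '[[[0,0,20],[0,0,0]],[[0,0,20],[0,0,0]],[[0,0,10],[0,0,0]],[[0,0,0],[0,0,0]],[[0,0,0],[0,0,0]]]'

```text
t: 23.75
eef_pos: [0.5416, 0.3421, 0.0693]
ee_rot: [2.222, 2.221, 0.002]
ft_force: [-0.3, -0.6, 0.6]
width: 0.55
gripper_force: 0.0
```

Request:
apply_moves --moves '[[[0,0,0],[0,0,0]],[[0,0,0],[0,0,0]],[[0,0,0],[0,0,0]],[[0,0,0],[0,0,0]],[[0,0,0],[0,0,0]]]' --claw 1

```text
t: 24.38
eef_pos: [0.5414, 0.342, 0.0692]
ee_rot: [2.222, 2.221, 0.002]
ft_force: [-1.2, -1.0, 6.9]
width: 0.273
gripper_force: 58.5
```

Request:
apply_moves --moves '[[[0,0,-20],[0,0,0]],[[0,0,-40],[0,0,0]],[[0,0,-40],[0,0,0]],[[0,0,-40],[0,0,0]],[[-16,-30.5,0],[0,0,0]],[[-16,-30.5,0],[0,0,0]],[[-16,-30.5,0],[0,0,0]],[[-16,-30.5,0],[0,0,0]],[[-45,0,0],[0,0,0]],[[-45,0,0],[0,0,0]],[[-45,0,0],[0,0,0]],[[-45,0,0],[0,0,0]]]'

```text
t: 25.88
eef_pos: [0.4189, 0.0966, 0.2087]
ee_rot: [2.221, 2.221, 0.001]
ft_force: [1.1, 0.2, 0.9]
width: 0.268
gripper_force: 58.9
```

Request:
apply_moves --moves '[[[-45,0,0],[0,0,0]],[[-45,0,0],[0,0,0]],[[-23,19.6,0],[0,0,0]],[[-23,19.6,0],[0,0,0]],[[-23,19.6,0],[0,0,0]],[[0,0,0],[0,0,0]],[[0,0,0],[0,0,0]]]'

```text
t: 26.75
eef_pos: [0.4771, -0.0608, 0.2083]
ee_rot: [-2.222, -2.22, 0.0]
ft_force: [-0.1, 0.1, -0.0]
width: 0.268
gripper_force: 58.9
```

Request:
apply_moves --moves '[[[0,1.2,35],[0,0,0]],[[0,0,35],[0,0,0]],[[0,0,30],[0,0,0]],[[0,0,20],[0,0,0]],[[0,0,12],[0,0,0]],[[0,0,5.5],[0,0,0]],[[0,0,0],[0,0,0]],[[0,0,0],[0,0,0]]]'

```text
t: 27.75
eef_pos: [0.4792, -0.0612, 0.0714]
ee_rot: [2.221, 2.22, 0.001]
ft_force: [0.1, -0.1, -0.5]
width: 0.269
gripper_force: 58.9
```

Request:
apply_moves --moves '[[[0,0,0],[0,0,0]],[[0,0,0],[0,0,0]],[[0,0,0],[0,0,0]],[[0,0,-5],[0,0,0]],[[0,0,-15],[0,0,0]],[[0,0,-40],[0,0,0]],[[0,0,-40],[0,0,0]],[[0,0,-40],[0,0,0]]]' --claw -0.1

```text
t: 28.75
eef_pos: [0.4786, -0.0611, 0.2124]
ee_rot: [2.222, 2.221, 0.0]
ft_force: [0.9, -0.8, 0.2]
width: 0.554
gripper_force: 0.0
```

Request:
apply_moves --moves '[[[23,-19.6,0],[0,0,0]],[[23,-19.6,0],[0,0,0]],[[23,-19.6,0],[0,0,0]],[[42,0,0],[0,0,0]],[[42,0,0],[0,0,0]],[[42,0,0],[0,0,0]],[[42,0,0],[0,0,0]],[[42,0,0],[0,0,0]],[[42,0,0],[0,0,0]],[[0,0,0],[0,0,0]]]'

```text
t: 30.0
eef_pos: [0.4201, 0.2621, 0.211]
ee_rot: [-2.219, -2.224, -0.001]
ft_force: [0.7, -0.5, -0.3]
width: 0.551
gripper_force: 0.0
```

Request:
apply_moves --moves '[[[14.3,39.3,0],[0,0,0]],[[14.3,39.3,0],[0,0,0]],[[14.3,39.3,0],[0,0,0]],[[0,0,40],[0,0,0]],[[0,0,40],[0,0,0]],[[0,0,19],[0,0,0]],[[0,0,0],[0,0,0]],[[0,0,0],[0,0,0]]]'

```text
t: 31.0
eef_pos: [0.5387, 0.3025, 0.1129]
ee_rot: [2.222, 2.22, 0.002]
ft_force: [1.4, 0.0, -0.6]
width: 0.55
gripper_force: 0.0
```

Request:
apply_moves --moves '[[[0,0,20],[0,0,0]],[[0,0,20],[0,0,0]],[[0,0,10],[0,0,0]],[[0,0,0],[0,0,0]],[[0,0,0],[0,0,0]]]'

```text
t: 31.62
eef_pos: [0.5386, 0.3029, 0.0627]
ee_rot: [2.222, 2.221, 0.002]
ft_force: [0.4, 0.1, -0.9]
width: 0.549
gripper_force: 0.0
```

Request:
apply_moves --moves '[[[0,0,0],[0,0,0]],[[0,0,0],[0,0,0]],[[0,0,0],[0,0,0]],[[0,0,0],[0,0,0]],[[0,0,0],[0,0,0]]]' --claw 1

```text
t: 32.25
eef_pos: [0.5385, 0.3029, 0.0626]
ee_rot: [2.222, 2.221, 0.002]
ft_force: [-2.1, -0.5, 7.4]
width: 0.244
gripper_force: 58.4
```

Request:
apply_moves --moves '[[[0,0,-20],[0,0,0]],[[0,0,-40],[0,0,0]],[[0,0,-40],[0,0,0]],[[0,0,-40],[0,0,0]],[[-11,-30,0],[0,0,0]],[[-11,-30,0],[0,0,0]],[[-11,-30,0],[0,0,0]],[[-11,-30,0],[0,0,0]],[[-45,0,0],[0,0,0]],[[-45,0,0],[0,0,0]],[[-45,0,0],[0,0,0]],[[-45,0,0],[0,0,0]]]'

```text
t: 33.75
eef_pos: [0.418, 0.0775, 0.2021]
ee_rot: [2.221, 2.221, 0.001]
ft_force: [-0.1, 0.0, -1.0]
width: 0.242
gripper_force: 58.8
```

Request:
apply_moves --moves '[[[-45,0,0],[0,0,0]],[[-18.5,19.2,0],[0,0,0]],[[-18.5,19.2,0],[0,0,0]],[[-18.5,19.2,0],[0,0,0]],[[0,0,0],[0,0,0]],[[0,0,0],[0,0,0]]]'

```text
t: 34.5
eef_pos: [0.475, -0.0215, 0.2018]
ee_rot: [-2.222, -2.22, 0.0]
ft_force: [-0.0, 0.2, -0.6]
width: 0.24
gripper_force: 58.8
```

Request:
apply_moves --moves '[[[0,1,35],[0,0,0]],[[0,0,35],[0,0,0]],[[0,0,30],[0,0,0]],[[0,0,20],[0,0,0]],[[0,0,12],[0,0,0]],[[0,0,6],[0,0,0]],[[0,0,0],[0,0,0]],[[0,0,0],[0,0,0]]]'

```text
t: 35.5
eef_pos: [0.4769, -0.0218, 0.0644]
ee_rot: [2.221, 2.22, 0.001]
ft_force: [0.4, 0.2, 0.2]
width: 0.242
gripper_force: 58.9
```

Request:
apply_moves --moves '[[[0,0,0],[0,0,0]],[[0,0,0],[0,0,0]],[[0,0,0],[0,0,0]],[[0,0,-5],[0,0,0]],[[0,0,-15],[0,0,0]],[[0,0,-40],[0,0,0]],[[0,0,-40],[0,0,0]],[[0,0,-40],[0,0,0]],[[0,0,-50],[0,0,0]]]' --claw -0.1

```text
t: 36.62
eef_pos: [0.4759, -0.0217, 0.2552]
ee_rot: [-2.222, -2.22, 0.001]
ft_force: [0.7, -0.1, 0.0]
width: 0.554
gripper_force: 0.0
```

Request:
apply_moves --moves '[[[30,-15,0],[0,0,0]],[[40,-15,0],[0,0,0]],[[40,-15,0],[0,0,0]],[[40,-11,0],[0,0,0]],[[0,0,0],[0,0,0]],[[0,0,0],[0,0,0]]]'

```text
t: 37.38
eef_pos: [0.4207, 0.1281, 0.254]
ee_rot: [2.221, 2.221, 0.0]
ft_force: [1.0, -0.3, -0.3]
width: 0.552
gripper_force: 0.0
```

```bash
python3 - <<'E'
from h import *
f,K,Rm,o,c=cam("wrist"); cv2.imwrite("pics/w6.png",f); np.savez("w6.npz",f=f,K=K,R=Rm,o=o)
s=ctrl.state();print(s["t"],s["eef_pos"].round(4))
E
```

```text
37.425 [0.4209 0.1277 0.2539]
```

View pics/w6.png

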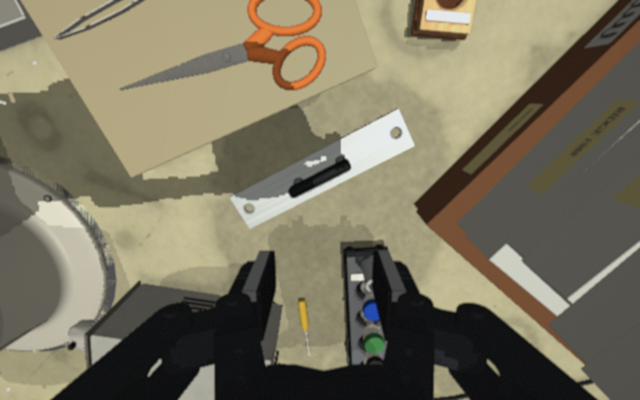

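Blue (372,311) and green (374,345) stand in the grey rack. The cover's holes are at about (249,209) and (396,133), and its handle is centred near (320,177). I'll measure the cover.

```bash
python3 - <<'E'
from h import *
d=np.load("w6.npz"); f,K,Rm,o=d["f"],d["K"],d["R"],d["o"]
g=cv2.cvtColor(f,cv2.COLOR_BGR2GRAY); I,J=np.indices(g.shape)
H=[]
for u,v in ((249,209),(396,133)):
    w=g[v-9:v+10,u-9:u+10]; b=cv2.GaussianBlur(w,(0,0),1)
    m=(b<(np.median(b[4:15,4:15])*0+ (int(b[5:14,5:14].min())+int(np.percentile(b,75)))/2)).astype(np.uint8)
    k,l,st,ce=cv2.connectedComponentsWithStats(m); i=l[9,9] or 1
    print(st[i].tolist(),ce[i]+[u-9,v-9]); H.append(ce[i]+[u-9,v-9])
P=plane(H,.006,K,Rm,o); print(P.round(4).tolist(), "span",np.linalg.norm(P[1]-P[0]),"mid",P.mean(0).round(4),"ang",np.degrees(np.arctan2(*(P[1]-P[0])[[1,0]])))
m=((g<40)&(I>150)&(I<202)&(J>280)&(J<360)).astype(np.uint8)
k,l,st,ce=cv2.connectedComponentsWithStats(m);i=1+np.argmax(st[1:,4])
r=cv2.minAreaRect(np.argwhere(l==i)[:,::-1].astype(np.float32));print(r, plane([r[0]],.040,K,Rm,o).round(4))
E
```

```text
[4, 4, 10, 10, 82] [248.5 208.5]
[4, 3, 11, 12, 102] [396.06862745 132.57843137]
[[0.329, 0.0761, 0.006], [0.5031, 0.1674, 0.006]] span 0.19655148613063428 mid [0.4161 0.1218 0.006 ] ang 27.659390603052177
((318.5895690917969, 177.6750946044922), (11.138453483581543, 64.8638916015625), 62.90445327758789) [[0.4155 0.1232 0.04  ]]
```

Request:
apply_moves --moves '[[[-5.8,-4.6,0],[0,0,0.182]],[[0,0,20],[0,0,0.182]],[[0,0,20],[0,0,0.182]],[[0,0,20],[0,0,0.182]],[[0,0,20],[0,0,0.182]],[[0,0,20],[0,0,0.182]],[[0,0,30],[0,0,0]],[[0,0,20],[0,0,0]],[[0,0,0],[0,0,0]],[[0,0,0],[0,0,0]]]'

```text
t: 38.67
eef_pos: [0.4166, 0.1221, 0.1044]
ee_rot: [3.052, 0.743, 0.001]
ft_force: [0.1, -0.4, 0.6]
width: 0.549
gripper_force: 0.0
```

```bash
python3 - <<'E'
from h import *
s=ctrl.state();A=R.from_rotvec(s["ee_rot"]).as_matrix();print(s["t"],s["eef_pos"].round(4),np.degrees(np.arctan2(A[1,0],A[0,0])),A[:,2].round(4))
p=np.array([.416,.122,.034])-s["eef_pos"]; print("tool shift mm",(A.T@p*1000).round(1))
E
```

```text
38.675 [0.4166 0.1221 0.1044] 27.356330588519377 [ 6.e-04  1.e-04 -1.e+00]
tool shift mm [-0.6 -0.2 70.4]
```

Request:
apply_moves --moves '[[[0,0,25],[0,0,0]],[[0,0,25],[0,0,0]],[[0,0,15],[0,0,0]],[[0,0,5],[0,0,0]],[[0,0,0],[0,0,0]],[[0,0,0],[0,0,0]]]'

```text
t: 39.42
eef_pos: [0.4165, 0.1225, 0.0345]
ee_rot: [3.052, 0.744, 0.002]
ft_force: [0.5, 0.3, -0.3]
width: 0.549
gripper_force: 0.0
```

Request:
apply_moves --moves '[[[0,0,0],[0,0,0]],[[0,0,0],[0,0,0]],[[0,0,0],[0,0,0]],[[0,0,0],[0,0,0]],[[0,0,0],[0,0,0]],[[0,0,0],[0,0,0]]]' --claw 1

```text
t: 40.17
eef_pos: [0.4162, 0.1225, 0.0341]
ee_rot: [3.052, 0.744, 0.001]
ft_force: [-0.7, 0.1, 8.5]
width: 0.131
gripper_force: 58.4
```

Request:
apply_moves --moves '[[[0,0,-10],[0,0,0]],[[0,0,-25],[0,0,0]],[[0,0,-35],[0,0,0]],[[0,0,-40],[0,0,0]],[[0,0,-40],[0,0,0]],[[0,0,-40],[0,0,0]],[[0,0,-25],[0,0,0]],[[-20,13,0],[0,0,0]],[[-20,13,0],[0,0,0]],[[-20,13,0],[0,0,0]],[[0,0,0],[0,0,0]],[[0,0,0],[0,0,0]]]'

```text
t: 41.68
eef_pos: [0.3809, 0.0604, 0.2491]
ee_rot: [3.052, 0.744, 0.001]
ft_force: [-0.1, 0.6, -0.8]
width: 0.132
gripper_force: 58.9
```

Request:
apply_moves --moves '[[[0,0,0],[0,0,-0.1]],[[0,0,0],[0,0,-0.165]],[[0,0,0],[0,0,-0.165]],[[0,0,0],[0,0,-0.165]],[[0,0,0],[0,0,-0.165]],[[0,0,0],[0,0,-0.165]],[[0,0,0],[0,0,-0.165]],[[0,0,0],[0,0,-0.068]],[[0,0,0],[0,0,0]],[[0,0,0],[0,0,0]]]'

```text
t: 42.92
eef_pos: [0.3809, 0.0605, 0.2488]
ee_rot: [-2.149, -2.292, -0.0]
ft_force: [-0.5, 0.2, -1.2]
width: 0.126
gripper_force: 58.9
```

```bash
python3 - <<'E'
from h import *
s=ctrl.state();A=R.from_rotvec(s["ee_rot"]).as_matrix();print(s["t"],s["eef_pos"].round(4),np.degrees(np.arctan2(A[1,0],A[0,0])),A[:,2].round(4),s["ft_force"].round(1))
p=np.array([.4795,-.0813,.175])-s["eef_pos"]; print("tool shift mm",(A.T@p*1000).round(1))
E
```

```text
42.925 [0.3809 0.0605 0.2488] 93.67676869191591 [ 1.e-04  1.e-04 -1.e+00] [-0.5  0.2 -1.2]
tool shift mm [-147.9   89.3   73.8]
```

Request:
apply_moves --moves '[[[-25,15,0],[0,0,0]],[[-33,20,0],[0,0,0]],[[-33,20,0],[0,0,0]],[[-33,20,0],[0,0,0]],[[-23.9,14.3,0],[0,0,0]],[[0,0,30],[0,0,0]],[[0,0,30],[0,0,0]],[[0,0,14],[0,0,0]],[[0,0,0],[0,0,0]],[[0,0,0],[0,0,0]]]'

```text
t: 44.18
eef_pos: [0.4801, -0.0816, 0.1757]
ee_rot: [2.147, 2.292, 0.001]
ft_force: [0.6, -0.2, -1.6]
width: 0.13
gripper_force: 58.9
```

```bash
python3 - <<'E'
from h import *
f,K,Rm,o,c=cam("wrist"); cv2.imwrite("pics/w7.png",f); np.savez("w7.npz",f=f,K=K,R=Rm,o=o)
s=ctrl.state();A=R.from_rotvec(s["ee_rot"]).as_matrix();print(s["t"],s["eef_pos"].round(4),np.degrees(np.arctan2(A[1,0],A[0,0])),A[:,2].round(4),s["ft_force"].round(1))
Pn=np.array([.4731,.0167,.097]); print("expect pin",proj(Pn,K,Rm,o),"hole",proj(s["eef_pos"]+A@np.array([.098,0,.028]),K,Rm,o))
E
```

```text
44.225 [ 0.4801 -0.0816  0.1757] 93.74690697737364 [ 1.5e-03 -4.0e-04 -1.0e+00] [ 0.6  0.1 -2.2]
expect pin [[322.14497346  60.78874776]] hole [[323.13037287  50.28407638]]
```

View pics/w7.png

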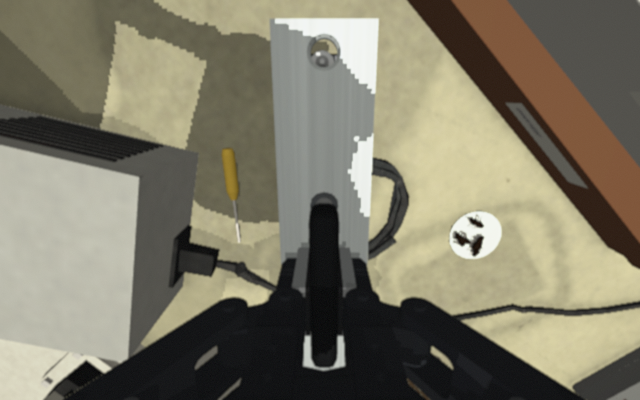

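The cover is held above the rack. Its hole is at (324,50), with the pin tip visible inside at (321,60), within about 1 mm of the predicted pixels. A quick numeric refinement follows.

```bash
python3 - <<'E'
from h import *
d=np.load("w7.npz"); f,K,Rm,o=d["f"],d["K"],d["R"],d["o"]
s=ctrl.state();A=R.from_rotvec(s["ee_rot"]).as_matrix();t=s["eef_pos"]
g=cv2.cvtColor(f,cv2.COLOR_BGR2GRAY)
hsv=cv2.cvtColor(f,cv2.COLOR_BGR2HSV)
for r in range(34,72,2): print(r," ".join("%3d"%x for x in g[r,304:346:2]))
b=hsv[...,1].astype(int)
L=[]
for r in range(30,240,15):
    row=b[r]; j=np.where(row[255:395]<40)[0]+255; L.append((r,j.min(),j.max()+1))
print(L)
def tool(uv,z): return ((plane(uv,z,K,Rm,o)-t)@A*1000).round(1)
for r,a,c in L: print(r,tool([[a,r],[c,r]],t[2]-.028)[:,:2].tolist())
E
```

```text
34 243 243 241 238 244 245 237 225 203 191 188 195 212 228 242 244 244 244 244 244 244
36 170 170 165 175 212 204 187 165 157 171 170 170 170 150 188 233 245 244 244 244 243
38 150 148 143 137 118 101 154 156 133 125 123 123 139 154 166 187 232 245 244 244 243
40 152 149 146 126 104  95 111 119 141 153 155 148 141 126 147 162 191 241 245 244 243
42 151 149 137 108 102  87  94 103 112 113 112 128 171 160 126 144 170 214 244 244 243
44 152 149 126 100  93  90  98  99 100 102 100 108 146 169 160 130 161 184 240 244 243
46 152 147 119 104  90  98  98  98 100 102 100  97 119 167 167 149 141 168 229 245 243
48 152 144 114 103  92  99  98  97  99  99 100  96 118 168 167 167 138 138 204 245 243
50 151 142 114 100  97  98 101 104 112 118 110 102 135 169 170 172 154 117 189 245 242
52 151 141 116  99  93 103 179 207 166 139 135 130 143 159 164 166 159 116 188 245 243
54 151 144 119  91  68 119 212 237 182 132 137 138 135 120  93  90 102 110 194 245 243
56 151 146 123 105 110 132 147 149 118 104 109 125 137 133 100  88 122 118 218 246 244
58 151 148 127 118 128 134 114  97 103 112 101 100 129 1
[... 841 characters left out ...]
)), (150, np.int64(275), np.int64(373)), (165, np.int64(276), np.int64(392)), (180, np.int64(276), np.int64(395)), (195, np.int64(277), np.int64(395)), (210, np.int64(278), np.int64(395)), (225, np.int64(279), np.int64(395))]
30 [[105.9, -22.6], [105.9, 23.8]]
45 [[100.1, -22.9], [100.1, 23.7]]
60 [[94.1, -22.8], [94.1, 23.5]]
75 [[88.0, -23.1], [88.0, 23.9]]
90 [[81.7, -23.0], [81.7, 23.7]]
105 [[75.3, -22.8], [75.2, 23.6]]
120 [[68.6, -22.7], [68.6, 23.4]]
135 [[61.8, -23.0], [61.8, 23.8]]
150 [[54.8, -22.9], [54.7, 23.6]]
165 [[47.6, -22.7], [47.5, 33.1]]
180 [[40.1, -23.1], [40.1, 35.1]]
195 [[32.4, -22.9], [32.4, 35.6]]
210 [[24.6, -22.8], [24.5, 36.1]]
225 [[16.4, -22.6], [16.4, 36.7]]
```

Request:
apply_moves --moves '[[[0.5,-1,15],[0,0,0]],[[0,0,15],[0,0,0]],[[0,0,8],[0,0,0]],[[0,0,6],[0,0,0]],[[0,0,6],[0,0,0]],[[0,0,0],[0,0,0]],[[0,0,0],[0,0,0]]]'

```text
t: 45.1
eef_pos: [0.4786, -0.0811, 0.125]
ee_rot: [2.147, 2.293, 0.0]
ft_force: [0.3, 0.1, -1.8]
width: 0.132
gripper_force: 59.0
```

Request:
apply_moves --moves '[[[0,0,4],[0,0,0]],[[0,0,3],[0,0,0]],[[0,0,1],[0,0,0]],[[0,0,0],[0,0,0]],[[0,0,0],[0,0,0]]]'

```text
t: 45.72
eef_pos: [0.4785, -0.0811, 0.1168]
ee_rot: [2.148, 2.293, 0.0]
ft_force: [-0.3, -1.0, -1.5]
width: 0.131
gripper_force: 59.0
```

Request:
apply_moves --moves '[[[0,0,0.5],[0,0,0]],[[0,0,0],[0,0,0]],[[0,0,0],[0,0,0]],[[0,0,0],[0,0,0]]]' --claw -0.1

```text
t: 46.22
eef_pos: [0.4785, -0.0811, 0.1163]
ee_rot: [2.148, 2.293, 0.0]
ft_force: [0.1, -0.1, -0.1]
width: 0.555
gripper_force: 0.0
```

Request:
apply_moves --moves '[[[0,0,-10],[0,0,0]],[[0,0,-20],[0,0,0]],[[0,0,-30],[0,0,0]],[[0,0,-40],[0,0,0]],[[0,0,0],[0,0,0]],[[0,0,0],[0,0,0]]]'

```text
t: 46.98
eef_pos: [0.4783, -0.081, 0.2163]
ee_rot: [2.147, 2.293, 0.0]
ft_force: [-0.0, -0.2, -1.1]
width: 0.55
gripper_force: 0.0
```

```bash
python3 - <<'E'
from h import *
s=ctrl.state();print(s["t"],s["eef_pos"].round(4),s["ft_force"].round(1),s["width"])
f,K,Rm,o,c=cam("wrist"); f2=cam("side")[0]
cv2.imwrite("pics/w8.png",np.vstack([f[:, :], cv2.resize(f2[150:260,260:420],(640,440))])[:, :][:0] if 0 else np.hstack([cv2.resize(f,(480,300)),cv2.resize(f2[165:235,310:380],(300,300),interpolation=2)]))
print("expected pins",proj([[.4731,.0167,.097],[.4859,-.1793,.097]],K,Rm,o).round(1).tolist(),"handle top centre",proj([.4795,-.0813,.128],K,Rm,o).round(1))
E
```

```text
46.975 [ 0.4783 -0.081   0.2163] [-0.  -0.2 -1.1] 0.5499619440438553
expected pins [[325.0, 67.8], [324.8, 306.0]] handle top centre [[325.  214.5]]
```

View pics/w8.png

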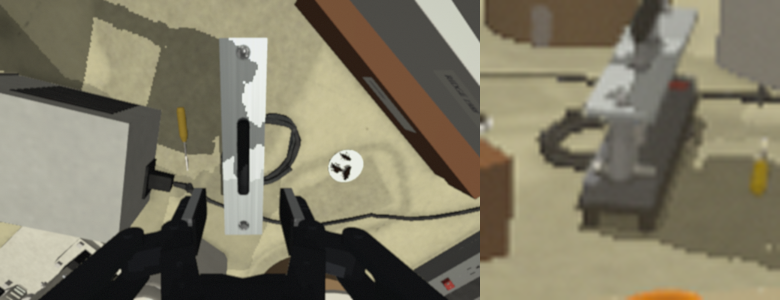

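The cover lies level. Both pins show through its holes, at (324,68) and (325,301) in full-frame pixels against (325,68) and (325,306) predicted. The side crop shows it resting on the post shoulder, the dish is unmoved, and the gripper is clear above.

```bash
python3 -c "
from station import ctrl
print(ctrl.sign_off())"
```

```text
the job is handed in; nothing more can be done
None
```

I moved all four vials to the carrying rack in series order (white, black, green, blue from the red strip), seated the cover over both pins and handed the job in at about 47 s. The last pictures showed the cover level with both pins through and the petri dish unmoved; the hand-in call returned no verdict.

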